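Fit the trolley wheel onto its studded hub

ROBOT

A 6-joint arm with a two-finger parallel gripper is mounted at the origin on the work surface. World frame = base frame: x ahead of the robot, y to its left, z up, the work surface at z = 0. Lengths are in m, angles in degrees, forces in N, time in s.
With the tool pointing down it reaches from about 0.3 to 0.75 m from the base axis. Payload 8.5 kg.
Tool frame: the origin (TCP) lies midway between the tips of the shut fingers; the grasp point (between the pads) lies 19 mm behind it; z points along the fingers, y is the direction in which the jaws open and shut (so a half turn about z gives the same grasp; the last joint's range is limited). The gripper opens to 85 mm and grips with 20 to 120 N. Pads are 22 mm wide; open, the fingers measure 114 mm over their backs; the gripper's body (76 mm by 85 mm) begins 54 mm behind the grasp point. The pads swing forward as they close: fully open they stand 13 mm farther back than shut.
Start: joints at [60.315, 21.807, 74.336, -0, 83.858, -12.336], TCP at [0.164, 0.525, 0.231] pointing down, gripper open.
Joint ranges: [-178.18, 178.18], [-50.72, 133.34], [12.68, 142.11], [-81.47, 261.47], [9.98, 163.14], [-165.26, 165.26]. Speed limits (degrees/s): [136.94, 136.94, 180, 180, 180, 180].

INTERFACE

Orientations are given as a 3x3 rotation matrix whose columns are the frame's x, y, z axes.
In Python, from rig import env, viewer, ticket gives the robot as it stands. The module is installed in compiled form; this text tells all that it offers.
- The arm moves only by the shell command python3 -m pendant 'ROWS' [FORCE]. ROWS is JSON, a list of rows, each a list of 3 entries, a list of its own where there are three numbers: the shift along the world's x, y, z in mm, then the turn about the world's z in rad, then the opening, from -1 (shut) to 1 (fully open). A call has 1 to 12 rows; each row shifts and turns the pose as measured when the row begins; what a row does not reach is not made up. A row lasts 1/8 s, in which the tool goes at most 62.5 mm and 10.7 degrees, less where a joint would pass 70% of its speed; a pose out of reach is approached as far as the arm can. A call with a gripper value outside its range is refused whole. The fingers move at their own pace and stop on an object; FORCE is the grip in N (left out, the last holds). Time passes only in rows, so rows that do not move let the fingers close. It gives the time, the measured TCP pose, the force and the opening at its end, in the units of the state.
- env.observe(): the state, without advancing time (a new reading comes with each control period).
- viewer.get_image(name): name is "scene" or "top" or "wrist"; returns (picture, depth): 384x512x3 uint8, red, green, blue; 384x512 float32, m along the optical axis (not along the pixel's ray), 0 where there is no reading.
- viewer.camera_params(name): a dict with "fx", "fy", "cx", "cy" (pixels), "rvec" (rotation vector, rad) and "tvec" (3), from world to camera coordinates, as OpenCV has them; the wrist camera has in their place "T_tool_cam" (4x4, takes a point from camera to tool coordinates, whose origin is the TCP and whose axes are the flange's). Camera axes: x right, y down, z forward; pixel columns grow to the right and rows downward; lengths in m; the calibration is good to about 2 mm. The wrist camera is an equidistant fisheye: a pixel r from the principal point sees the ray r / f radians off the axis. A picture is of the moment at which its call begins: read the wrist's pose just before it. camera_params takes no time and is no camera call.
- ticket.close_job(): hands the job in, once; it reports no verdict.
The state is a dict: "time_s": time; "q": joint angles; "qvel": joint speeds; "joint_efforts": joint torques, N m; "position": TCP position; "tool_rot": TCP orientation; "ft_force": force on the tool from outside, world axes, zero at the start; "wrist_torque": the same for the moment, N m; "grip_width": finger opening in m.
Only numpy, scipy, OpenCV 4.12 (cv2) and the standard library are available. Lean on these libraries where they do the work, as an engineer would, in place of code of your own. Each camera call takes 0.05 s, during which the arm holds its last target. There are 200 camera calls.

TASK

Fit the trolley wheel lying on the bench onto the upright hub: slip it over the axle, turn it by feel until its four holes find the four studs, and seat it fully home, flat against the hub's flange, then let go. Go gently, so the stud threads are not damaged: never force or drop the wheel onto the hub. Leave everything else on the bench where it is.

Things in the scene. Friction and masses are not known exactly. Their poses are not given: they have to be found in the camera images.
- wheel: The wheel, flat on the bench, boss up, 0.5 to 0.8 kg. Black rubber tyre 150 mm outside, 100 mm inside dia, 24 mm tall; in it an aluminium web 8 mm thick, flush with the tyre's underside, with four through holes 12.5 mm dia, centres 36 mm from the axis on the wheel's +x, +y, -x, -y axes (every quarter turn is alike). Origin: centre of the underside, z up out of the boss.
- boss_top (a point): Centre of the top of the wheel's boss, 60 mm above the underside. The boss is the place to grip: a round aluminium tube 44 mm dia that stands 36 mm clear of the tyre. Bore through the web 23 mm dia, inside the boss 25 mm.
- stand: Fixed hub stand, at either side of the bench: square plywood block 130 x 130 x 30 mm, sides along its x and y axes, carrying a steel hub with round flange 100 mm dia, an upright axle and four upright studs. The hub is stiff: it turns on its axis only at more than about 0.6 N m. Origin: centre of the block's underside, z up. More than 60 N between wheel and hub or stand damages the threads.
- seat (a point): On the hub's axis at the flange's flat upper face, 50 mm above the bench: where the wheel's origin is when fully home. Four studs 10 mm dia, 18 mm tall above this face, tips chamfered 1.5 mm, 36 mm from the axis, quarter turns apart. Seen from above they stand 0.25 to 1.32 rad counterclockwise of the block's x and y axes (never in line with them); the angle is not measured: see it or feel for it.
- axle_tip (a point): Top of the axle, 116 mm above the bench, 66 mm above the flange face. Axle 20 mm dia, its tip coned to 10 mm dia over the last 8 mm. A wheel resting on the stud tips (underside 18 mm above the flange face) is already centred by the axle. Lower it in the grip all the way: let go above the flange, it falls too hard.
- jar: Bystander, leave alone: small closed glass jar with steel lid, 44 mm dia, 60 mm tall, between the stand and the wheel.
- hammer: Bystander, leave alone: claw hammer lying on the bench.
- wrench: Bystander, leave alone: open spanner lying on the bench.
- screwdriver: Bystander, leave alone: blue-handled screwdriver lying on the bench.
- tape: Bystander, leave alone: roll of tape lying flat, 90 mm dia, 25 mm tall.
- tin: Bystander, leave alone: red-banded tin, 74 mm dia, 85 mm tall.
- brush: Bystander, leave alone: flat brush lying on the bench.
Things that resemble listed ones, but are neither listed nor needed, are in the scene too. Of the things that look like the stand, the larger one is meant.

How it is judged (in metres and radians):
On the way:
1. the wheel is over the axle, still above the studs' feet (12 to 62 mm above the flange face) (horizontal distance between wheel and seat below 0.006 m and z of wheel in the frame of seat between 0.012 and 0.062 m), for 0.1 s.
At the end, for the whole second after the job is handed in: The wheel is on the hub with all four studs through its holes, boss up, its underside within 3 mm of the flange face, centred within 3 mm, tilted less than 0.04 rad, at rest and released (horizontal distance between wheel and seat below 0.003 m and z of wheel in the frame of seat between -0.003 and 0.003 m and angle between wheel's own z axis and vertical below 0.04 rad and linear speed of wheel below 0.02 m/s); the robot touches nothing.
It fails at once if the wheel is dropped onto the hub: it falls along the axle faster than 0.3 m/s (linear speed of wheel above 0.3 m/s and horizontal distance between wheel and seat below 0.01 m and z of wheel in the frame of seat below 0.06 m).
It fails at once if the wheel is pressed or dropped on the hub or stand with more than 60 N (contact force between wheel and stand above 60 N).
It fails at once if a bystander is moved more than 30 mm (distance of any of jar, hammer, wrench, screwdriver, tape, tin, brush from where it was at the start of the episode above 0.03 m).
It also fails if it takes over 72 s, if anything falls off the work surface, if the arm or the gripper's body presses on something with over 40 N, if the wrist force passes 120 N, or if a joint passes its speed limit or range.

## Working session

There is one attempt and no reset: what is moved stays moved. The work goes in short steps, Python scripts to look and compute and a shell command to move; the robot and the scene stay as the last step left them, time stands still between calls to the robot, and variables do not carry over. Pictures are saved under pics/ and viewed, about 8 in all and at most 12, crops included, and the job is handed in when it is done.

```bash
mkdir -p pics; cat > h.py <<'E'
import numpy as np, cv2
from rig import env, viewer, ticket
def grab(n,f=None):
    s=env.observe(); im,d=viewer.get_image(n)
    if f: cv2.imwrite('pics/'+f,cv2.cvtColor(im,cv2.COLOR_RGB2BGR))
    return s,im,d
def cast(n,uv,z,s=None):
    """pixels -> world points on plane z"""
    p=viewer.camera_params(n); uv=np.atleast_2d(np.asarray(uv,float))
    a=(uv-[p['cx'],p['cy']])/[p['fx'],p['fy']]
    if n=='wrist':
        r=np.linalg.norm(a,axis=1); k=np.where(r>1e-9,np.sin(r)/np.maximum(r,1e-9),1)
        ray=np.c_[a*k[:,None],np.cos(r)]
        T=np.array(p['T_tool_cam']); R=np.array(s['tool_rot'])
        o=np.array(s['position'])+R@T[:3,3]; ray=ray@(R@T[:3,:3]).T
    else:
        R=cv2.Rodrigues(np.array(p['rvec'],float))[0]; o=-R.T@np.array(p['tvec']).ravel()
        ray=np.c_[a,np.ones(len(a))]@R
    return o+ray*((z-o[2])/ray[:,2])[:,None]
E
python3 - <<'E'
from h import *
s,im,d=grab('top','top.png'); print(s['position'],s['tool_rot'],s['grip_width'],s['time_s'])
print(cast('top',[[256,192],[0,0],[511,383]],0))
print(viewer.camera_params('wrist'))
s,im,d=grab('wrist','w0.png')
E
```

```text
[0.16385541 0.52469008 0.23069202] [[-9.54505921e-01  2.98191107e-01 -7.14770622e-04]
 [ 2.98191834e-01  9.54505000e-01 -1.35496177e-03]
 [ 2.78214583e-04 -1.50645779e-03 -9.99998827e-01]] 0.08515639052140103 0.0
[[ 0.53100542 -0.01368762  0.        ]
 [ 1.16927705  0.81283685  0.        ]
 [-0.07410819 -0.79829412  0.        ]]
{'fx': 297.3186396354542, 'fy': 297.3186396354542, 'cx': 250.29456069027495, 'cy': 186.0945211505302, 'T_tool_cam': array([[ 1.02243422e-05, -9.49308516e-01, -3.14345894e-01,
         8.03239861e-02],
       [ 9.99999982e-01,  6.85787732e-05, -1.74578617e-04,
         1.02781787e-03],
       [ 1.87286424e-04, -3.14345887e-01,  9.49308500e-01,
        -1.43417660e-01],
       [ 0.00000000e+00,  0.00000000e+00,  0.00000000e+00,
         1.00000000e+00]])}
```

View pics/top.png

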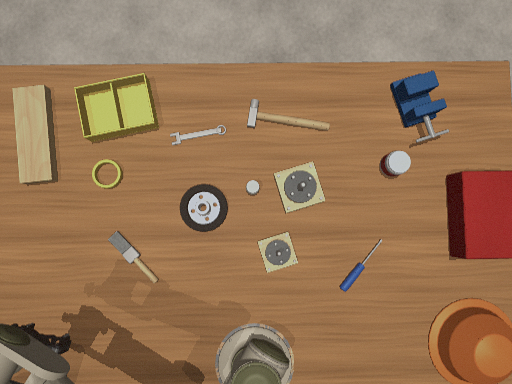

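The top view shows the wheel at about (204,207), the larger stand at (300,187) with the smaller decoy at (278,251), and the jar at (252,187).

```bash
python3 - <<'E'
from h import *
s,im,d=grab('top')
hsv=cv2.cvtColor(im,cv2.COLOR_RGB2HSV)
def comp(m,u,v,r=38):
    w=np.zeros(m.shape,np.uint8); cv2.circle(w,(u,v),r,1,-1); m=(m.astype(np.uint8)&w)
    n,l,st,c=cv2.connectedComponentsWithStats(m); i=1+np.argmax(st[1:,4])
    cs,_=cv2.findContours((l==i).astype(np.uint8),cv2.RETR_EXTERNAL,cv2.CHAIN_APPROX_NONE)
    return max(cs,key=len),st[i]
c,st=comp(hsv[...,2]<60,204,207,30); e=cv2.fitEllipse(c); print('tyre',e,cast('top',e[0],.024))
c,st=comp((hsv[...,1]<60)&(hsv[...,2]<150),300,187,30); e=cv2.fitEllipse(c); print('flange',e,cast('top',e[0],.05))
c,st=comp((hsv[...,1]<60)&(hsv[...,2]>150),252,187,12); e=cv2.fitEllipse(c); print('jar',e,cast('top',e[0],.06))
print(cast('top',[[278,251],[398,163]],.04))
cv2.imwrite('pics/c.png',cv2.cvtColor(cv2.resize(im[145:275,170:330],None,fx=5,fy=5,interpolation=cv2.INTER_CUBIC)[:600],cv2.COLOR_RGB2BGR))
E
```

```text
tyre ((203.29331970214844, 207.70513916015625), (44.210479736328125, 45.96154022216797), 138.6609344482422) [[0.48233341 0.15177954 0.024     ]]
flange ((299.8663635253906, 186.123046875), (31.20536994934082, 31.325702667236328), 96.63753509521484) [[ 0.54397265 -0.14783813  0.05      ]]
jar ((252.38876342773438, 185.9596710205078), (11.441612243652344, 12.083455085754395), 5.586818695068359) [[ 0.54544002 -0.00162848  0.06      ]]
[[ 0.34613979 -0.07772595  0.04      ]
 [ 0.61340372 -0.45724587  0.04      ]]
```

View pics/c.png

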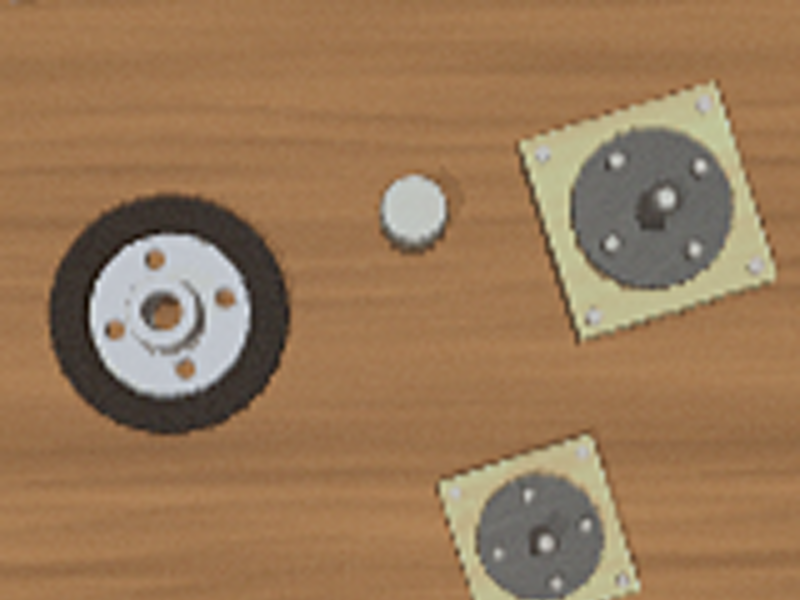

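Wheel holes sit at about 16° and studs at about 40.5° in the image, so the turn should be about +24.5° (0.43 rad). Next I go above the wheel.

```bash
python3 -m pendant '[[[40,-47,0],0,1],[[40,-47,0],0,1],[[40,-47,0],0,1],[[40,-47,0],0,1],[[40,-47,0],0,1],[[40,-47,0],0,1],[[40,-47,0],0,1],[[38,-44,0],0,1],[[0,0,0],0,1]]'
python3 - <<'E'
from h import *
s,im,d=grab('wrist','w1.png'); print(s['position'],s['q'],s['time_s'])
E
```

```text
time_s: 1.27
position: [0.4859, 0.1419, 0.2288]
tool_rot: [[-0.955, 0.296, -0.002], [0.296, 0.955, -0.002], [0.002, -0.002, -1.0]]
ft_force: [-0.0, 0.3, 0.5]
grip_width: 0.0852
[0.48589701 0.14186559 0.22884549] [  2.89735514  17.58136811  81.27265077  -0.08471561  81.26968395
 -69.89175057] 1.275
```

View pics/w1.png

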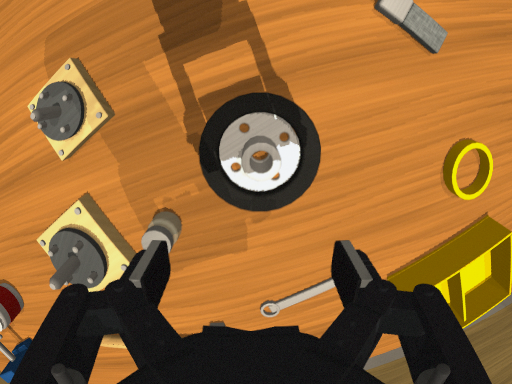

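The wrist view shows the wheel at about (260,152), boss ring at (262,155), all clear around it. I'll use depth to fit the boss ring and stand parts.

```bash
cat >> h.py <<'E'
def cloud(s,d):
    p=viewer.camera_params('wrist'); v,u=np.mgrid[:384,:512]
    a=np.stack([(u-p['cx'])/p['fx'],(v-p['cy'])/p['fy']],-1); r=np.linalg.norm(a,axis=-1)
    k=np.where(r>1e-9,np.tan(r)/np.maximum(r,1e-9),1)
    c=np.concatenate([a*k[...,None],np.ones(r.shape+(1,))],-1)*d[...,None]
    T=np.array(p['T_tool_cam']); R=np.array(s['tool_rot'])
    P=c@(R@T[:3,:3]).T+np.array(s['position'])+R@T[:3,3]
    P[d<=0]=np.nan
    return P
def circ(q):
    A=np.c_[2*q[:,:2],np.ones(len(q))]; x=np.linalg.lstsq(A,(q[:,:2]**2).sum(1),rcond=None)[0]
    return x[:2],np.sqrt(x[2]+x[:2]@x[:2])
E
python3 - <<'E'
from h import *
s,im,d=grab('wrist'); P=cloud(s,d)
def sel(c,r,z0,z1):
    m=(np.hypot(P[...,0]-c[0],P[...,1]-c[1])<r)&(P[...,2]>z0)&(P[...,2]<z1); return P[m]
q=sel((.482,.152),.045,.05,.075); z=np.median(q[:,2]); q=q[q[:,2]>np.percentile(q[:,2],50)]; 
h=cv2.minEnclosingCircle(q[:,:2].astype(np.float32)); print('boss',len(q),q.mean(0),q.min(0),q.max(0),h)
q=sel((.482,.152),.1,.018,.032); print('tyre',len(q),q.min(0),q.max(0),(q.min(0)+q.max(0))/2)
q=sel((.544,-.148),.07,.046,.056); print('flange',len(q),q.min(0),q.max(0),(q.min(0)+q.max(0))/2, q.mean(0))
q=sel((.544,-.148),.07,.108,.122); print('axle',len(q),q.mean(0) if len(q) else 0)
q=sel((.482,.152),.2,-.02,.006); print('table',np.median(q[:,2]))
E
```

```text
boss 465 [0.48548165 0.15499332 0.06125577] [0.46372691 0.1338386  0.06064889] [0.50566728 0.17534729 0.06301229] ((0.4847874641418457, 0.1545381397008896), 0.02161022648215294)
tyre 6197 [0.40975838 0.07992199 0.01800475] [0.55874365 0.2286845  0.03178735] [0.48425102 0.15430324 0.02489605]
flange 1872 [ 0.49518212 -0.19633797  0.046029  ] [ 0.59521771 -0.09618842  0.05588488] [ 0.54519991 -0.14626319  0.05095694] [ 0.54020386 -0.13706128  0.05076484]
axle 121 [ 0.54358257 -0.1428623   0.11302947]
table 0.0008043358225438835
```

```bash
python3 -m pendant '[[[-1,12,-50],0,1],[[0,0,-50],0,1],[[0,0,-50],0,1],[[0,0,-30],0,1],[[0,0,0],0,1]]' 80
python3 - <<'E'
from h import *
s=env.observe(); print(s['position'],s['ft_force'])
E
```

```text
time_s: 2.0
position: [0.4782, 0.1633, 0.0465]
tool_rot: [[-0.959, 0.283, 0.001], [0.283, 0.959, 0.0], [-0.001, 0.001, -1.0]]
ft_force: [-0.1, 0.3, 0.0]
grip_width: 0.0855
[0.47818141 0.16326609 0.04647093] [-0.06927143  0.25807288  0.00710133]
```

```bash
python3 -m pendant '[[[6,-9,-8],0,1],[[0,0,0],0,1],[[0,0,0],0,1]]'
```

```text
time_s: 2.38
position: [0.4857, 0.1549, 0.0413]
tool_rot: [[-0.96, 0.281, 0.006], [0.281, 0.96, 0.001], [-0.006, 0.003, -1.0]]
ft_force: [0.4, 0.0, 0.3]
grip_width: 0.0854
```

```bash
python3 -m pendant '[[[-1,0,-9],0,1],[[0,0,0],0,1],[[0,0,0],0,0],[[0,0,0],0,-1],[[0,0,0],0,-1],[[0,0,0],0,-1],[[0,0,0],0,-1],[[0,0,0],0,-1]]' 80
```

```text
time_s: 3.38
position: [0.4849, 0.1547, 0.0332]
tool_rot: [[-0.96, 0.281, 0.008], [0.281, 0.96, 0.0], [-0.008, 0.002, -1.0]]
ft_force: [-0.7, -1.1, 0.6]
grip_width: 0.0424
```

```bash
python3 -m pendant '[[[0,0,15],0,-1],[[0,0,40],0,-1],[[0,0,40],0,-1],[[0,0,40],0,-1],[[0,0,15],0.1,-1],[[0,0,0],0.15,-1],[[0,0,0],0.15,-1],[[0,0,0],0,-1],[[0,0,0],0,-1]]'
```

```text
time_s: 4.5
position: [0.4779, 0.1546, 0.1794]
tool_rot: [[-0.992, -0.121, -0.014], [-0.121, 0.993, -0.003], [0.015, -0.002, -1.0]]
ft_force: [-0.4, 1.1, -7.3]
grip_width: 0.0424
```

```bash
python3 -m pendant '[[[10,-40,0],0,-1],[[10,-45,0],0,-1],[[10,-45,0],0,-1],[[0,-20,0],0,-1],[[0,0,0],0,-1],[[0,0,0],0,-1]]'
python3 - <<'E'
from h import *
s,im,d=grab('wrist','w2.png'); P=cloud(s,d); print(s['position'])
def sel(c,r,z0,z1):
    m=(np.hypot(P[...,0]-c[0],P[...,1]-c[1])<r)&(P[...,2]>z0)&(P[...,2]<z1); return P[m]
q=sel((.545,-.147),.07,.046,.056); print('flange',len(q),q.min(0),q.max(0),(q.min(0)+q.max(0))/2)
q=sel((.545,-.147),.03,.095,.122); print('axle',len(q),q.mean(0) if len(q) else 0)
E
```

```text
time_s: 5.25
position: [0.5074, 0.001, 0.177]
tool_rot: [[-0.994, -0.109, -0.019], [-0.109, 0.994, -0.002], [0.019, 0.0, -1.0]]
ft_force: [-0.5, -0.3, -7.1]
grip_width: 0.0423
[0.50739366 0.0010389  0.1770185 ]
flange 3533 [ 0.4954102  -0.19678731  0.04605672] [ 0.59488779 -0.11002711  0.05597524] [ 0.545149   -0.15340721  0.05101598]
axle 478 [ 0.54201378 -0.14265089  0.10897304]
```

View pics/w2.png

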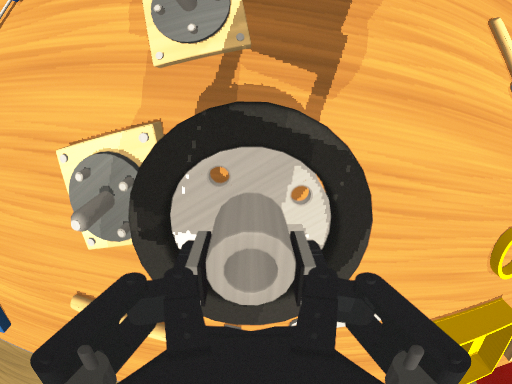

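The view shows the wheel held level, two of its holes at (219,174) and (301,193), and stud tops around (125,187) on the hub at left. I'll measure all of these by depth.

```bash
python3 - <<'E'
from h import *
s,im,d=grab('wrist'); P=cloud(s,d); t=s['position']
S=np.array([.5451,-.1468])
r=np.hypot(P[...,0]-S[0],P[...,1]-S[1])
m=((r>.028)&(r<.044)&(P[...,2]>.060)&(P[...,2]<.073)).astype(np.uint8)
n,l,st,c=cv2.connectedComponentsWithStats(m)
for i in range(1,n):
    q=P[l==i]; q=q[q[:,2]>q[:,2].max()-.004]; a=q.mean(0); print('stud',c[i],st[i,4],a,np.degrees(np.arctan2(*(a[:2]-S)[::-1])))
# wheel: tyre top plane and boss top
zu=t[2]-.0332
b=np.hypot(P[...,0]-t[0],P[...,1]-t[1])
q=P[(b<.1)&(abs(P[...,2]-zu-.024)<.006)&(b>.045)]; A=np.c_[q[:,:2]-t[:2],np.ones(len(q))]
print('plane',np.linalg.lstsq(A,q[:,2],rcond=None)[0],zu+.024,'ext',q.min(0),q.max(0))
q=P[(b<.03)&(abs(P[...,2]-zu-.06)<.004)]; print('boss',q.min(0),q.max(0))
hsv=cv2.cvtColor(im,cv2.COLOR_RGB2HSV)
for u,v in [(219,174),(301,193)]:
    w=np.zeros(m.shape,np.uint8); cv2.circle(w,(u,v),14,1,-1)
    hm=((hsv[...,1]>90)&(w>0)).astype(np.uint8); cs,_=cv2.findContours(hm,0,1); k=max(cs,key=cv2.contourArea); e=cv2.fitEllipse(k)
    p=cast('wrist',e[0],zu+.006,s)[0]; print('hole',e[0],p)
E
```

```text
stud [ 80.14606742 175.42696629] 89 [ 0.51703269 -0.16900737  0.06831646] -141.64830814976332
stud [124.01923077 184.55769231] 104 [ 0.52149404 -0.11868283  0.06837674] 130.015375874377
stud [122.07526882 231.39784946] 93 [ 0.57230183 -0.12302487  0.06823862] 41.15433176359648
plane [-0.02580046 -0.00495581  0.16824648] 0.16785032979349682 ext [ 0.43272528 -0.07283481  0.16185133] [0.58084533 0.07598707 0.17243237]
boss [ 0.48611323 -0.02881115  0.19985173] [0.53021628 0.02853085 0.20784316]
hole (219.28086853027344, 174.40126037597656) [ 0.47836454 -0.02010902  0.14985033]
hole (299.6473388671875, 193.04644775390625) [0.48474922 0.02996345 0.14985033]
```

Stud angle is 40.0° and holes are at 37.4°, so I need another +0.045 rad. The wheel centre has to move by (+38.8, −147.9) mm, which puts the TCP at about (0.546, −0.147).

```bash
python3 -m pendant '[[[10,-36,0],0.015,-1],[[10,-36,1],0.015,-1],[[10,-36,1],0,-1],[[5,-30,0],0,-1],[[0,0,0],0,-1],[[0,0,0],0,-1]]'
```

```text
time_s: 6.1
position: [0.5434, -0.1348, 0.1788]
tool_rot: [[-0.989, -0.148, -0.019], [-0.148, 0.989, -0.001], [0.019, 0.002, -1.0]]
ft_force: [-0.2, -0.0, -7.2]
grip_width: 0.0421
```

```bash
python3 -m pendant '[[[3,-11,0],0,-1],[[0,0,0],0,-1],[[0,0,0],0,-1]]'
python3 - <<'E'
from h import *
s,im,d=grab('wrist','w3.png'); P=cloud(s,d); t=s['position']; print(t,s['tool_rot'][0])
b=np.hypot(P[...,0]-t[0],P[...,1]-t[1]); zu=t[2]-.0332
q=P[(b<.1)&(abs(P[...,2]-zu-.024)<.006)&(b>.045)]; print('tyre',(q.min(0)+q.max(0))/2,q.max(0)-q.min(0))
s,im,d=grab('scene','s3.png')
E
```

```text
time_s: 6.48
position: [0.5466, -0.1445, 0.1789]
tool_rot: [[-0.988, -0.15, -0.019], [-0.15, 0.989, -0.0], [0.019, 0.003, -1.0]]
ft_force: [-0.2, 0.1, -8.8]
grip_width: 0.0418
[ 0.54663155 -0.14445714  0.17894631] [-0.98849442 -0.15002721 -0.01925135]
tyre [ 0.54599574 -0.14387903  0.16903985] [0.14815653 0.1490126  0.01054907]
```

View pics/w3.png

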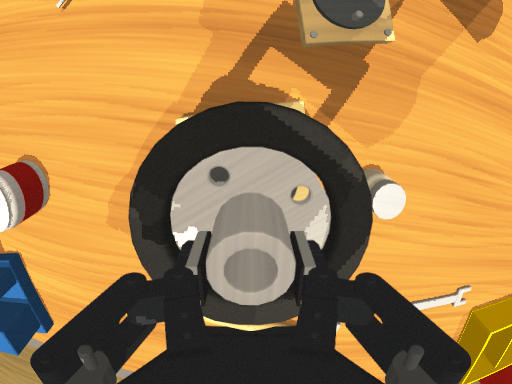

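The wheel now hides the hub, as expected for being above it, and nothing else is close. I move 2.4 mm more in −y, then lower.

```bash
python3 -m pendant '[[[0,-3,0],0,-1],[[0,0,-8],0,-1],[[0,0,-8],0,-1],[[0,0,-6],0,-1],[[0,0,0],0,-1],[[0,0,0],0,-1]]'
```

```text
time_s: 7.32
position: [0.5464, -0.1474, 0.1549]
tool_rot: [[-0.988, -0.15, -0.02], [-0.15, 0.989, 0.0], [0.02, 0.003, -1.0]]
ft_force: [0.3, -1.2, -6.3]
grip_width: 0.0419
```

```bash
python3 -m pendant '[[[0,0,-4],0,-1],[[0,0,-4],0,-1],[[0,0,-4],0,-1],[[0,0,0],0,-1]]'
```

```text
time_s: 7.82
position: [0.5465, -0.1475, 0.1423]
tool_rot: [[-0.988, -0.15, -0.02], [-0.15, 0.989, -0.0], [0.019, 0.003, -1.0]]
ft_force: [-0.3, 0.3, -7.3]
grip_width: 0.0417
```

```bash
python3 -m pendant '[[[0,0,-4],0,-1],[[0,0,-4],0,-1],[[0,0,-4],0,-1],[[0,0,0],0,-1]]'
```

```text
time_s: 8.32
position: [0.5465, -0.1475, 0.1294]
tool_rot: [[-0.988, -0.15, -0.02], [-0.15, 0.989, -0.0], [0.019, 0.003, -1.0]]
ft_force: [-0.2, 0.3, -7.2]
grip_width: 0.0419
```

```bash
python3 -m pendant '[[[0,0,-4],0,-1],[[0,0,-4],0,-1],[[0,0,-4],0,-1],[[0,0,0],0,-1]]'
```

```text
time_s: 8.82
position: [0.5465, -0.1475, 0.1166]
tool_rot: [[-0.988, -0.15, -0.019], [-0.15, 0.989, -0.0], [0.019, 0.003, -1.0]]
ft_force: [0.1, 0.7, -7.2]
grip_width: 0.042
```

```bash
python3 -m pendant '[[[0,0,-4],0,-1],[[0,0,-3],0,-1],[[0,0,-3],0,-1],[[0,0,0],0,-1]]'
```

```text
time_s: 9.32
position: [0.5466, -0.1475, 0.106]
tool_rot: [[-0.988, -0.15, -0.019], [-0.15, 0.989, -0.0], [0.019, 0.003, -1.0]]
ft_force: [0.4, -0.7, -7.0]
grip_width: 0.0419
```

```bash
python3 -m pendant '[[[0,0,-2],0,-1],[[0,0,-2],0,-1],[[0,0,0],0,-1]]'
```

```text
time_s: 9.7
position: [0.5467, -0.1476, 0.1019]
tool_rot: [[-0.988, -0.15, -0.019], [-0.15, 0.989, -0.001], [0.019, 0.002, -1.0]]
ft_force: [0.1, -0.4, -8.0]
grip_width: 0.042
```

```bash
python3 -m pendant '[[[0,0,-2],0,-1],[[0,0,0],0,-1]]'
```

```text
time_s: 9.95
position: [0.5468, -0.1476, 0.0998]
tool_rot: [[-0.988, -0.15, -0.019], [-0.15, 0.989, -0.001], [0.019, 0.002, -1.0]]
ft_force: [-0.3, -0.4, -8.0]
grip_width: 0.0421
```

```bash
python3 -m pendant '[[[0,0,-1.5],0,-1],[[0,0,0],0,-1]]'
```

```text
time_s: 10.2
position: [0.5468, -0.1476, 0.0982]
tool_rot: [[-0.988, -0.15, -0.019], [-0.15, 0.989, -0.001], [0.019, 0.002, -1.0]]
ft_force: [1.1, -0.3, -7.7]
grip_width: 0.0418
```

```bash
python3 -m pendant '[[[0,0,-1.5],0,-1],[[0,0,-1.5],0,-1],[[0,0,0],0,-1]]'
```

```text
time_s: 10.58
position: [0.5468, -0.1476, 0.095]
tool_rot: [[-0.988, -0.15, -0.019], [-0.15, 0.989, -0.001], [0.019, 0.002, -1.0]]
ft_force: [0.8, -0.6, -8.0]
grip_width: 0.0415
```

```bash
python3 -m pendant '[[[0,0,-1.5],0,-1],[[0,0,-1.5],0,-1],[[0,0,0],0,-1]]'
```

```text
time_s: 10.95
position: [0.5468, -0.1476, 0.0918]
tool_rot: [[-0.988, -0.15, -0.019], [-0.15, 0.989, -0.001], [0.019, 0.002, -1.0]]
ft_force: [-0.1, -0.3, -6.8]
grip_width: 0.0418
```

The studs are through the holes with no resistance (underside about 8.5 mm above the face), so I continue.

```bash
python3 -m pendant '[[[0,0,-1.5],0,-1],[[0,0,-1.5],0,-1],[[0,0,-1.5],0,-1],[[0,0,0],0,-1]]'
```

```text
time_s: 11.45
position: [0.5468, -0.1476, 0.0869]
tool_rot: [[-0.988, -0.15, -0.019], [-0.15, 0.989, -0.001], [0.019, 0.002, -1.0]]
ft_force: [-0.3, -0.3, -6.9]
grip_width: 0.042
```

```bash
python3 -m pendant '[[[0,0,-1],0,-1],[[0,0,-1],0,-1],[[0,0,0],0,-1]]'
```

```text
time_s: 11.82
position: [0.5468, -0.1476, 0.0848]
tool_rot: [[-0.988, -0.15, -0.019], [-0.15, 0.989, -0.001], [0.019, 0.002, -1.0]]
ft_force: [-0.7, -0.3, -7.1]
grip_width: 0.0417
```

```bash
python3 -m pendant '[[[0,0,-0.6],0,-1],[[0,0,0],0,-1]]'
```

```text
time_s: 12.08
position: [0.5468, -0.1477, 0.0844]
tool_rot: [[-0.988, -0.15, -0.019], [-0.15, 0.989, -0.001], [0.019, 0.002, -1.0]]
ft_force: [-0.2, -0.5, -7.1]
grip_width: 0.0419
```

```bash
python3 -m pendant '[[[0,0,-0.8],0,-1],[[0,0,0],0,-1]]'
```

```text
time_s: 12.32
position: [0.5467, -0.1477, 0.0842]
tool_rot: [[-0.988, -0.15, -0.019], [-0.15, 0.989, -0.001], [0.018, 0.002, -1.0]]
ft_force: [-0.4, -0.4, -5.8]
grip_width: 0.0416
```

```bash
python3 -m pendant '[[[0,0,-0.6],0,-1],[[0,0,0],0,-1]]'
```

```text
time_s: 12.58
position: [0.5466, -0.1477, 0.0841]
tool_rot: [[-0.988, -0.15, -0.018], [-0.15, 0.989, -0.001], [0.018, 0.001, -1.0]]
ft_force: [-1.8, 0.2, -2.8]
grip_width: 0.0422
```

Contact: the load is coming off. I press a little more so the wheel levels.

```bash
python3 -m pendant '[[[0,0,-1],0,-1],[[0,0,0],0,-1]]'
```

```text
time_s: 12.82
position: [0.5464, -0.1478, 0.0838]
tool_rot: [[-0.988, -0.15, -0.018], [-0.15, 0.989, -0.002], [0.018, 0.001, -1.0]]
ft_force: [-1.4, 0.7, -2.3]
grip_width: 0.0421
```

```bash
python3 -m pendant '[[[0,0,-1],0,-1],[[0,0,0],0,-1]]'
```

```text
time_s: 13.08
position: [0.5463, -0.1478, 0.0837]
tool_rot: [[-0.988, -0.151, -0.018], [-0.151, 0.989, -0.002], [0.018, 0.001, -1.0]]
ft_force: [-1.7, 1.2, -1.6]
grip_width: 0.042
```

```bash
cat > chk.py <<'E'
from h import *
s,im,d=grab('wrist','w4.png'); P=cloud(s,d); c=(.545,-.1464)
b=np.hypot(P[...,0]-c[0],P[...,1]-c[1])
q=P[(b<.073)&(b>.053)&(abs(P[...,2]-.076)<.01)]; A=np.c_[q[:,:2]-c,np.ones(len(q))]
print('plane',np.linalg.lstsq(A,q[:,2],rcond=None)[0],len(q))
q=P[(b<.085)&(abs(P[...,2]-.075)<.006)]; print('ext',(q.min(0)+q.max(0))/2,q.max(0)-q.min(0))
E
python3 chk.py; python3 -m pendant '[[[0,0,-1.5],0,-1],[[0,0,0],0,-1]]'
```

```text
plane [-0.0111223  -0.00306165  0.07518329] 16924
ext [ 0.54598735 -0.14688912  0.07498749] [0.14783299 0.14782835 0.01197301]
time_s: 13.38
position: [0.5461, -0.1479, 0.0836]
tool_rot: [[-0.988, -0.151, -0.018], [-0.151, 0.989, -0.003], [0.018, 0.0, -1.0]]
ft_force: [-1.2, 1.4, -1.5]
grip_width: 0.0417
```

The wheel is seated to within about 0.5 mm and levelled by the flange. I release it softly.

```bash
python3 -m pendant '[[[0,0,0],0,-1],[[0,0,0],0,0.1],[[0,0,0],0,0.4],[[0,0,0],0,1],[[0,0,0],0,1],[[0,0,0],0,1],[[0,0,0],0,1]]' 20 && python3 chk.py
```

```text
time_s: 14.25
position: [0.5477, -0.1487, 0.0836]
tool_rot: [[-0.988, -0.151, -0.014], [-0.151, 0.989, -0.005], [0.015, -0.002, -1.0]]
ft_force: [-0.2, -0.3, 0.1]
grip_width: 0.0854
plane [-0.00119905  0.00019838  0.07461855] 17670
ext [ 0.54543184 -0.14746828  0.07499161] [0.14797779 0.14830865 0.01197386]
```

The wheel is flat (tilt 0.001) and released. I retreat upwards and check.

```bash
python3 -m pendant '[[[-2,1,10],0,1],[[0,0,30],0,1],[[0,0,40],0,1],[[0,0,40],0,1],[[0,0,0],0,1],[[0,0,0],0,1]]' && python3 - <<'E'
from h import *
exec(open('chk.py').read().split('\n',1)[1])
grab('scene','s5.png')
E
```

```text
time_s: 15.05
position: [0.5443, -0.147, 0.2097]
tool_rot: [[-0.988, -0.151, -0.014], [-0.151, 0.989, -0.005], [0.014, -0.003, -1.0]]
ft_force: [-0.2, -0.3, 0.1]
grip_width: 0.0852
plane [-0.00067403  0.00010302  0.0746433 ] 7621
ext [ 0.54637832 -0.14711924  0.07497833] [0.14913396 0.14821197 0.01192045]
```

View pics/s5.png

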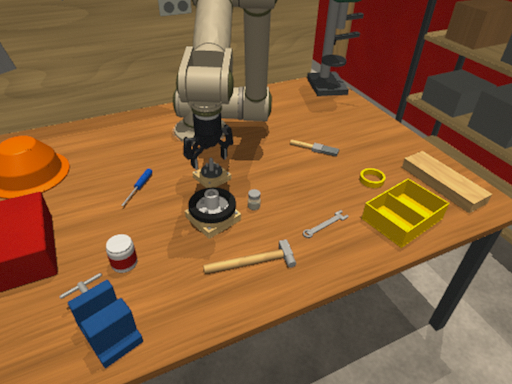

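View pics/w4.png

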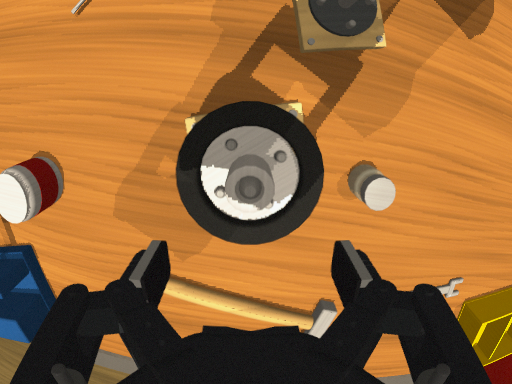

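The wheel is flat on the larger stand at about (250,175) in the wrist view, with studs visible in the holes at (231,144), (280,157) and (221,191). The axle is in the bore, the gripper is clear and the bystanders are in place.

```bash
python3 -c "
from rig import ticket; print(ticket.close_job())"
```

```text
the job is handed in; nothing more can be done
None
```

The wheel is on the larger hub with its studs through the holes, seated flat against the flange and released, and the job is handed in at about 15 s. No verdict was reported.

- **Fitting:** I gripped the wheel by the boss and turned it about 26° by camera measurement. It went down over axle and studs in small steps, and the studs went in first time, so no turning by feel was needed. I felt no resistance before the flange, and the wrist force stayed within about 9 N.
- **Last checks:** The tyre top read 74.6 mm, against 74 mm nominal and a camera bias of about +0.4 to +0.8 mm. Tilt was about 0.001 rad. The wheel centre was about 1–1.5 mm from my estimate of the hub axis, which is near the camera's accuracy.
- **Release:** Studs were visible in three of the holes, with the fourth hidden behind the boss. The gripper was open and about 125 mm above its release height. The bystanders looked undisturbed in the last views, though I did not measure them again.
- **Disagreement:** The top and wrist cameras differed by 1–3 mm on positions. I took values between the two for the hub and went by the wrist camera for the wheel. The wheel hung about 0.026 rad out of level in the grip until the flange levelled it.

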